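# Show a circuit board to the inspection camera

## Robot

A 6-joint arm with a two-finger parallel gripper is mounted at the origin on the work surface. World frame = base frame: x ahead of the robot, y to its left, z up, the work surface at z = 0. Lengths are in m, angles in degrees, forces in N, time in s.
With the tool pointing down it reaches from about 0.275 to 0.75 m from the base axis. Payload 10.2 kg.
Tool frame: the origin (TCP) lies midway between the tips of the shut fingers; the grasp point (between the pads) lies 19 mm behind it; z points along the fingers, y is the line along which they close (so a half turn about z gives the same grasp; the last joint's range is limited). The gripper opens to 85 mm and grips with 20 to 120 N. Pads are 22 mm wide; open, the fingers measure 114 mm over their backs; the gripper's body (76 mm by 85 mm) begins 54 mm behind the grasp point. The pads swing forward as they close: fully open they stand 13 mm farther back than shut.
Start: joints at [-76.226, 17.928, 85.812, -0, 76.261, -12.8], TCP at [0.235, -0.47, 0.231] pointing down, gripper open.
Joint ranges: [-168.41, 168.41], [-55.51, 124.54], [10.69, 146.95], [-70.63, 250.63], [1, 178], [-165.06, 165.06]. Speed limits (degrees/s): [136.94, 136.94, 172.46, 180, 180, 180].

## Interface

Orientations are given as a 3x3 rotation matrix whose columns are the frame's x, y, z axes.
In Python, from bench import * gives the robot as it stands. The module is installed in compiled form; this text tells all that it offers.
- The arm moves only by the tool drive_tool, never from a script. Its argument "moves" is one flat list of numbers, 7 for each row, row after row: the turn, a rotation vector about the tool's x, y, z in rad, then the shift along the tool's x, y, z in mm, then the finger opening in mm, from 0 to 85.4. A call has 1 to 20 rows; each row is the pose to reach, as a shift and turn from the pose commanded when the call began, along the tool's axes at that moment; what a row does not reach only later rows make up. A row lasts 1/8 s, in which the tool goes at most 62.5 mm and 10.7 degrees, less where a joint would pass 70% of its speed; a pose out of reach is approached as far as the arm can. A call with a gripper value outside its range is refused whole. The fingers move at their own pace and stop on an object; "force" is the grip in N (left out, the last holds). Time passes only in rows, so rows that repeat a pose let the fingers close. It gives the time, the measured TCP pose, the force, the opening and the grip force at its end, in the units of the state.
- get_obs(): the state, without advancing time (a new reading comes with each control period).
- capture(name): name is "scene" or "top"; returns the picture (480x640x3 uint8, red, green, blue); there is no depth.
- calibration(name): a dict with "vfov" (degrees; the focal length in pixels is half the picture's height over the tangent of half this angle, whatever the lens; pixels are square), "cx", "cy" (the principal point, pixels), "R" (3x3) and "t" (3): a world point X has camera coordinates R X + t. Camera axes: x right, y down, z forward; pixel columns grow to the right and rows downward; lengths in m; the calibration is good to about 2 mm. A picture is of the moment at which its call begins. calibration takes no time and is no camera call.
- close_job(): hands the job in; it is judged then, once.
Trained networks look in the newest picture that a camera, given by its name, has taken for a name from the list of things; names that differ only in an ending like _2 or _b are one class to them, and where a whole thing is asked for, a point or a joint stands for the part that bears it (a point fixed in the world has none). Each returns a list of dicts, best first, with "score" (0 to 1); they miss things now and then, are a little off and sometimes report something else, mostly with a low value. They report only what shows in the picture. A call takes as long as a camera call. They do not tell look-alikes from the thing itself.
- outline_of(thing, camera): "mask" (480x640 bool, what is visible of it) and "extent" ([left, top, width, height] in pixels, round what is visible of it).
The state is a dict: "clock": time; "q": joint angles; "qvel": joint speeds; "joint_efforts": joint torques, N m; "eef_pos": TCP position; "eef_rot": TCP orientation; "ft_force": force on the tool from outside, world axes, zero at the start; "ft_torque": the same for the moment, N m; "gripper_width": opening from 0.0 (shut) to 1.0 (fully open); "grip_force": force on a finger pad.
Only numpy, scipy, OpenCV 4.12 (cv2) and the standard library are available. Lean on these libraries where they do the work, as an engineer would, in place of code of your own. Each camera call takes 0.05 s, during which the arm holds its last target. There are 200 camera calls.

## Task

Wake the inspection camera by pressing the three keys on its control box right down, one at a time: green, then yellow, then red, letting each spring back. Then take the orange-framed circuit board out of the rack and hold it up in the air in front of the camera: top edge up and level, the side with the silver shield squarely facing the tilted lens, the board's centre at the focus point 110 mm straight out from the lens. Finish while still holding it there, steady, with nothing but the gripper carrying it; do not touch the camera, and leave the other boards and the things on the bench where they are.

Things in the scene. Friction and masses are not known exactly. Their poses are not given: they have to be found in the camera images.
- board: the board to show: a stiff slab in an orange frame, 10 mm thick (x), 80 wide (y), 70 tall (z), about 70 g, standing on its long edge in a rack slot. Origin at the centre of its underside; z up to its top edge, x out of the side with green circuit and silver shield (other side plain black). The top 24 mm of both faces is bare frame, to be gripped from above across the 10 mm thickness.
- board_center (a point): the middle of the board, 35 mm above its underside
- board_ahead (a point): a point in the air fixed to the board, 110 mm straight out from its middle on the shield side; it falls on the lens when the board is held right
- board_grey: a like board in a mid-grey frame, in another slot; leave it
- board_white: a like board in a white frame, in another slot; leave it
- rack: fixed black rack, 215 (x) by 112 (y) by 30 mm high; origin under its centre. Three slots running along its y, at x = -70, 0, +70 mm, each 13 mm wide, 85 mm long, floor 8 mm above the bench, so a board's top is 78 mm above the bench and 48 mm of it stands clear. All boards' shield sides look along the rack's +x. Which board is in which slot varies.
- console: the camera's control box, a fixed grey box with a white face, 95 mm (x) by 195 mm (y), 30 mm high, origin under its centre; the three keys stand in a row along its y axis, 56 mm apart, in any order
- key_green (a joint): round green spring key on the control box, cap 28 mm across; joint value is how far it is pressed, 0 = up, 0.006 m = fully down (about 4 N there); it springs back when let go. A press counts from 0.004 m.
- key_yellow (a joint): round yellow spring key on the control box, cap 28 mm across; joint value is how far it is pressed, 0 = up, 0.006 m = fully down (about 4 N there); it springs back when let go. A press counts from 0.004 m.
- key_red (a joint): round red spring key on the control box, cap 28 mm across; joint value is how far it is pressed, 0 = up, 0.006 m = fully down (about 4 N there); it springs back when let go. A press counts from 0.004 m.
- key_green_top (a point): centre of the green key's top, 52 mm above the bench when up (its black collar's rim is at 42 mm); press straight down
- key_yellow_top (a point): centre of the yellow key's top, 52 mm above the bench when up (its black collar's rim is at 42 mm); press straight down
- key_red_top (a point): centre of the red key's top, 52 mm above the bench when up (its black collar's rim is at 42 mm); press straight down
- camera: the inspection camera's fixed stand: a dark base 100 by 120 mm with a 22 mm post 312 mm tall; origin on the bench. The post stands 45 mm behind the origin (+x), the lens looks to its -x side. Do not touch it.
- camera_head: the white camera head on that stand, 52 mm square, 62 mm long, with a 68 mm ring lamp round its lens; origin at its middle, 290 mm above the bench. The lens looks along the head's -x axis, 20 degrees (0.349 rad) downwards; its y axis is level. A board held right has its x, y and z axes along the head's x, y and z.
- lens (a point): centre of the lens glass, 60 mm in front of the head's middle
- focus (a point): the focus point in the air, 110 mm straight out from the lens (170 mm from the head's middle), about 232 mm above the bench; point axes as the head's. The board's centre belongs here.
- screwdriver: a loose screwdriver lying on the mat; leave it
- brush: a loose cleaning brush lying on the mat; leave it
- flux_jar: a small jar, 48 mm across, 45 mm high; leave it
- cleaner: a bottle, 54 mm across, 130 mm high; leave it
- screw_tray: a loose white divided tray, 100 by 130 mm, 22 mm high; leave it
There are look-alikes about, which are no part of the job. There is more than one size of the board; the job needs the smallest.

How it is judged (in metres and radians):
On the way, in this order (a step that is already met when the one before it is completed fails the run):
1. the green key is pressed right down, alone (value of joint key_green above 0.004 m and value of joint each of key_yellow, key_red below 0.002 m), for 0.05 s.
2. the yellow key is pressed right down, alone (value of joint key_yellow above 0.004 m and value of joint each of key_green, key_red below 0.002 m), for 0.05 s.
3. the red key is pressed right down, alone (value of joint key_red above 0.004 m and value of joint each of key_green, key_yellow below 0.002 m), for 0.05 s.
4. the orange-framed board is lifted clear of the rack in the gripper (height (world z) of board_center above 0.11 m and contact force between the fingers and board above 1 N and contact force between board and rack below 0.1 N), for 0.2 s.
At the end, for the whole second after the job is handed in: The gripper alone holds the orange board still (<20 mm/s, 0.15 rad/s), centre within 15 mm of the focus point, top up, shield side squarely to the lens and level within 0.17 rad; keys sprung back (<2 mm), other boards and bench things moved under 30 mm (distance between board_center and focus below 0.015 m and distance between board_ahead and lens below 0.035 m and angle between the x axis of board and the x axis of camera_head, either way round below 0.17 rad and angle between the y axis of board and the y axis of camera_head, either way round below 0.17 rad and angle between board's own z axis and vertical below 0.6 rad and height (world z) of board_center above 0.2 m and contact force between the fingers and board above 1 N and contact force between board and camera below 0.1 N and contact force between board and rack below 0.1 N and linear speed of board below 0.02 m/s and angular speed of board below 0.15 rad/s and value of joint each of key_green, key_yellow, key_red below 0.002 m and distance of each of board_grey, board_white, screwdriver, brush, flux_jar, cleaner, screw_tray from where it was at the start of the episode below 0.03 m); the arm keeps its last pose, push and grip.
It fails at once if two keys pressed at once (value of joint each of key_green, key_yellow above 0.003 m or value of joint each of key_green, key_red above 0.003 m or value of joint each of key_yellow, key_red above 0.003 m).
It fails at once if the camera is touched (contact force between camera and anything else above 2 N).
It fails at once if another board or a bench thing is disturbed (moved over 30 mm) (distance of any of board_grey, board_white, screwdriver, brush, flux_jar, cleaner, screw_tray from where it was at the start of the episode above 0.03 m).
It also fails if it takes over 51 s, if anything falls off the work surface, if the arm or the gripper's body presses on something with over 40 N, if the wrist force passes 120 N, or if a joint passes its speed limit or range.

## Working session

There is one attempt and no reset: what is moved stays moved. The work goes in short steps, Python scripts to look and compute and a tool call to move; the robot and the scene stay as the last step left them, time stands still between calls to the robot, and variables do not carry over. Pictures are saved under pics/ and viewed, at most 10 in all, crops included, and the job is handed in when it is done.

Besides the shell and the picture viewer there is one more tool, called as name(argument=value, ...), one argument or row to a line, values as JSON. drive_tool: Moves the arm, as the interface text tells. Its arguments: {"type":"object","properties":{"moves":{"type":"array"},"force":{"type":"number"}},"required":["moves"]}

```bash
mkdir -p pics; python3 - <<'E'
from bench import *
import cv2
for n in ["scene","top"]:
    cv2.imwrite(f"pics/{n}0.png",capture(n)[:,:,::-1]); c=calibration(n); print(n,c)
    for t in ["board","board_grey","board_white","rack","console","key_green","key_yellow","key_red","camera","camera_head"]:
        print(t,[(round(float(d["score"]),2),[int(v) for v in d["extent"]]) for d in outline_of(t,n)[:5]])
print(get_obs())
E
```

```text
scene {'vfov': 42.198177868030896, 'cx': 320.5891822861203, 'cy': 246.62089334777212, 'R': array([[ 0.81588406,  0.57808112,  0.01246681],
       [ 0.32302218, -0.43780802, -0.83903564],
       [-0.4795726 ,  0.68858286, -0.54393361]]), 't': array([-0.44433416, -0.03854272,  2.14222528])}
board [(0.93, [313, 324, 26, 51]), (0.72, [266, 317, 23, 31]), (0.63, [217, 342, 41, 41]), (0.38, [370, 210, 12, 18])]
board_grey [(0.82, [250, 307, 22, 26])]
board_white [(0.59, [230, 298, 28, 23])]
rack [(0.74, [216, 308, 83, 51])]
console [(0.35, [343, 235, 3, 5])]
key_green [(0.42, [342, 234, 12, 10])]
key_yellow [(0.59, [330, 239, 11, 5]), (0.27, [371, 211, 12, 17])]
key_red []
camera [(0.63, [376, 214, 49, 116])]
camera_head [(0.79, [376, 210, 41, 28])]
top {'vfov': 45.069097445071094, 'cx': 324.09590619573254, 'cy': 234.94636045428146, 'R': array([[-0.01039678, -0.99976374,  0.01908871],
       [-0.98964623,  0.00755495, -0.14332921],
       [ 0.14315113, -0.02038123, -0.98949096]]), 't': array([-0.03163345,  0.58899235,  1.54509924])}
board [(0.98, [375, 172, 43, 11]), (0.71, [389, 229, 30, 
[... 593 characters left out ...]
7.62604361e+01, -1.28011210e+01]), 'qvel': array([ 0.0394305 , -0.00857503,  0.0504646 ,  0.01270373,  0.06794185,
        0.00702455]), 'joint_efforts': array([ 1.08666016e-03, -4.12163830e+01, -2.59897435e+01, -1.97880295e-04,
        5.11376365e-04,  2.21062933e-06]), 'eef_pos': array([ 0.23485034, -0.46954384,  0.23127986]), 'eef_rot': array([[ 8.94348599e-01,  4.47370744e-01, -4.25930043e-06],
       [ 4.47370744e-01, -8.94348599e-01,  3.56139537e-05],
       [ 1.21233416e-05, -3.37567760e-05, -9.99999999e-01]]), 'ft_force': array([ 0.23680997, -0.49140936,  0.07263156]), 'ft_torque': array([ 0.02165879, -0.08586468,  0.00678972]), 'grip_force': 0.0, 'gripper_width': 1.0025072484103554}
```

View pictures.

View pics/scene0.png

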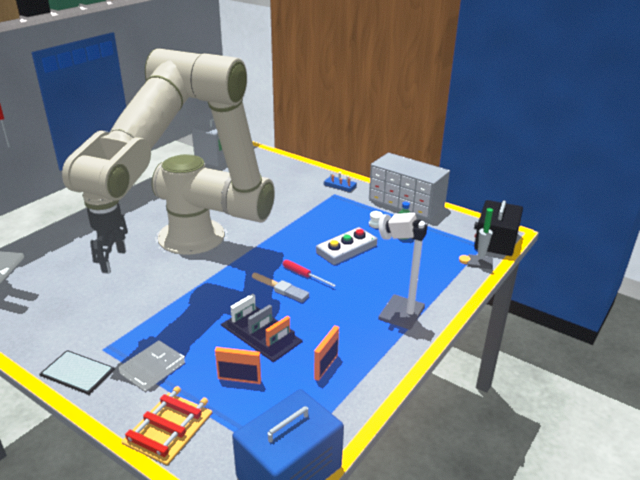

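View pics/top0.png

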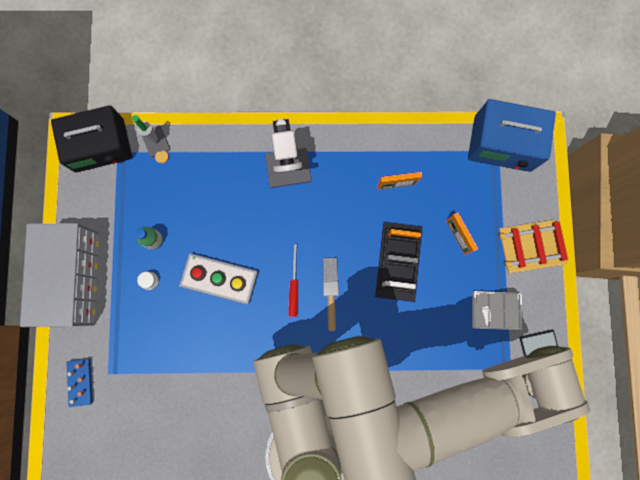

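```bash
python3 - <<'E'
import cv2,numpy as np
s=cv2.imread("pics/scene0.png");t=cv2.imread("pics/top0.png")
def c(im,x,y,w,h):return cv2.resize(im[y:y+h,x:x+w],(400,300),interpolation=cv2.INTER_CUBIC)
cv2.imwrite("pics/c1.png",np.vstack([np.hstack([c(t,350,215,120,90),c(s,210,285,100,75)]),np.hstack([c(t,240,110,100,75),c(s,350,200,100,75)])]))
E
```

```text
(no output)
```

View pics/c1.png

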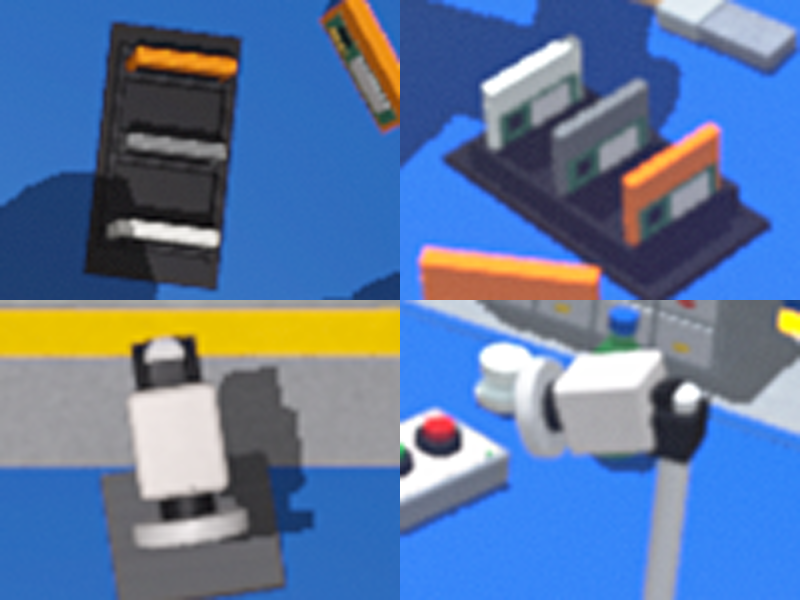

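```bash
cat > h.py <<'E'
import numpy as np,cv2
from bench import calibration
from scipy.optimize import minimize,least_squares
from scipy.spatial.transform import Rotation as Ro
C={n:calibration(n) for n in("scene","top")}
def proj(X,n):
    c=C[n];p=np.atleast_2d(X)@c["R"].T+c["t"];f=240/np.tan(np.radians(c["vfov"]/2))
    return p[:,:2]/p[:,2:]*f+[c["cx"],c["cy"]]
def tri(uv):  # {cam:(u,v)}
    r=least_squares(lambda X:np.concatenate([proj(X,n)[0]-uv[n] for n in uv]),[.5,0,.1]);return r.x,np.abs(r.fun).max()
def box(x0,x1,y,z0,z1): return np.array([[a,b,c] for a in(x0,x1) for b in(-y,y) for c in(z0,z1)])
def hullmask(uv,k=6,o=(0,0),sz=(130,130)):
    h=cv2.convexHull(((np.asarray(uv)-o)*k).astype(np.float32)).round().astype(np.int32)
    return cv2.fillConvexPoly(np.zeros((sz[1]*k,sz[0]*k),np.uint8),h,1)
def iou(a,b): return (a&b).sum()/max((a|b).sum(),1)
def pose(p,pitch=0): return Ro.from_euler("ZY",[p[3],-pitch]).as_matrix(),np.array(p[:3])
E
cat > fit.py <<'E'
from h import *
im={n:cv2.imread(f"pics/{n}0.png") for n in C}
hsv={n:cv2.cvtColor(im[n],cv2.COLOR_BGR2HSV) for n in C}
roi={"scene":(310,220,390,265),"top":(180,250,265,305)}
def big(n,lo,hi,r):
    x0,y0,x1,y1=r;m=cv2.inRange(hsv[n][y0:y1,x0:x1],lo,hi)
    k,l,st,ce=cv2.connectedComponentsWithStats(m);i=1+st[1:,4].argmax();return ce[i]+[x0,y0],st[i],l==i
for k,lo,hi in(("green",(45,100,50),(85,255,255)),("yellow",(18,120,90),(32,255,255)),("red",(0,150,90),(6,255,255))):
    d={n:big(n,lo,hi,roi[n]) for n in C};X,e=tri({n:d[n][0] for n in C});print(k,X.round(4),round(e,2),[d[n][1].tolist() for n in C])
roi={"scene":(255,310,295,355),"top":(380,222,425,243)};off={"scene":(220,270),"top":(340,180)};T={}
for n in C:
    x0,y0,x1,y1=roi[n];m=cv2.inRange(hsv[n],(5,150,60),(20,255,255));m2=np.zeros_like(m);m2[y0:y1,x0:x1]=m[y0:y1,x0:x1]
    b=cv2.resize(im[n],None,fx=6,fy=6,interpolation=cv2.INTER_CUBIC);mb=cv2.inRange(cv2.cvtColor(b,cv2.COLOR_BGR2HSV),(5,150,60),(20,255,255))
    ys,xs=np.nonzero(mb[y0*6:y1*6,x0*6:x1*6]);T[n]=hullmask(np.c_[xs/6+x0-.42,ys/6+y0-.42],o=off[n]);print(n,xs.min()/6+x0,xs.max()/6+x0,ys.min()/6+y0,ys.max()/6+y0)
def fb(p,ns=("scene","top")):
    R,t=pose(p);P=box(-.005,.005,.04,.022,.07)@R.T+t
    return -sum(iou(hullmask(proj(P,n),o=off[n]),T[n]) for n in ns)
best=min((minimize(fb,[x,y,.008,w],method="Nelder-Mead",options=dict(initial_simplex=np.array([x,y,.008,w])+np.vstack([np.zeros(4),np.diag([.02,.02,.01,.2])]),maxiter=300)) for x in(.45,.52) for y in(-.22,-.16) for w in(-.1,.15)),key=lambda r:r.fun)
print("board",best.x.round(4),best.fun)
# camera head from outlines clicked in the crop
cl={"scene":dict(o=(350,200),box=[(662,350),(652,452),(562,452),(556,420),(567,362)],ring=[(545,356),(530,365),(520,385),(516,420),(520,445),(535,457),(550,455),(562,440)]),
"top":dict(o=(240,110),box=[(128,392),(212,382),(228,486),(140,501)],ring=[(133,525),(247,507),(249,528),(230,538),(140,546)])}
Hm={n:{k:hullmask((np.array(v)-([400,300] if n=="scene" else [0,300]))/4+cl[n]["o"]-.4,o=cl[n]["o"]) for k,v in cl[n].items() if k!="o"} for n in C}
a=np.linspace(0,6.28,32)
def parts(p):
    R,t=pose(p,np.radians(20))
    r=np.vstack([np.c_[0*a+x,.034*np.cos(a),.034*np.sin(a)] for x in(p[4],p[4]+.012)])
    return box(-.031,.031,.026,-.026,.026)@R.T+t,r@R.T+t
def fh(p):
    B,r=parts(p);return -sum(iou(hullmask(proj(B,n),o=cl[n]["o"]),Hm[n]["box"])+iou(hullmask(proj(r,n),o=cl[n]["o"]),Hm[n]["ring"]) for n in C)
best2=min((minimize(fh,[x,y,.29,w,-.058],method="Nelder-Mead",options=dict(initial_simplex=np.array([x,y,.29,w,-.058])+np.vstack([np.zeros(5),np.diag([.02,.02,.01,.2,.006])]),maxiter=400)) for x in(.6,.68) for y in(.05,.1) for w in(-.1,.1)),key=lambda r:r.fun)
p=best2.x;print("head",p.round(4),best2.fun)
R,t=pose(p,np.radians(20));print("focus",(t+R@[-.17,0,0]).round(4),"lens",(t+R@[-.06,0,0]).round(4))
out=[]
for n in("top","scene"):
    k=5
    for o,sz,Ps in((cl[n]["o"],(80,60),parts(p)),((360,210) if n=="top" else (225,295),(80,60),[(lambda Rt:box(-.005,.005,.04,.022,.07)@Rt[0].T+Rt[1])(pose(best.x))])):
        c=cv2.resize(im[n][o[1]:o[1]+sz[1],o[0]:o[0]+sz[0]],None,fx=k,fy=k,interpolation=cv2.INTER_CUBIC)
        for P in Ps: cv2.polylines(c,[cv2.convexHull(((proj(P,n)-o+.4)*k).astype(np.float32)).astype(int)],True,(255,0,255),1)
        out.append(c)
cv2.imwrite("pics/c2.png",np.vstack([np.hstack(out[:2]),np.hstack(out[2:])]))
E
python3 fit.py
```

```text
green [0.4729 0.2545 0.0403] 0.59 [[33, 15, 8, 6, 38], [32, 23, 11, 11, 97]]
yellow [0.4579 0.2001 0.0408] 0.76 [[20, 21, 8, 5, 34], [51, 28, 12, 11, 102]]Traceback (most recent call last):
  File "fit.py", line 9, in <module>
    d={n:big(n,lo,hi,roi[n]) for n in C};X,e=tri({n:d[n][0] for n in C});print(k,X.round(4),round(e,2),[d[n][1].tolist() for n in C])
         ~~~^^^^^^^^^^^^^^^^
  File "fit.py", line 7, in big
    k,l,st,ce=cv2.connectedComponentsWithStats(m);i=1+st[1:,4].argmax();return ce[i]+[x0,y0],st[i],l==i
                                                      ~~~~~~~~~~~~~~~^^
ValueError: attempt to get argmax of an empty sequence
```

```bash
sed -i 's/("red",(0,150,90),(6,255,255))/("red",(168,120,60),(180,255,255))/; s/print(k,X.round(4)/f=least_squares(lambda q:proj([*q,.05],"top")[0]-d["top"][0],[.5,.2]).x;print(f.round(4),k,X.round(4)/' fit.py; python3 fit.py
```

```text
[0.4733 0.2537] green [0.4729 0.2545 0.0403] 0.59 [[33, 15, 8, 6, 38], [32, 23, 11, 11, 97]]
[0.4586 0.1999] yellow [0.4579 0.2001 0.0408] 0.76 [[20, 21, 8, 5, 34], [51, 28, 12, 11, 102]]
[0.5028 0.3072] red [0.4986 0.3043 0.0479] 2.47 [[46, 9, 8, 6, 38], [16, 17, 3, 1, 3]]
scene 255.0 288.8333333333333 317.3333333333333 354.8333333333333
top 387.6666666666667 420.8333333333333 228.33333333333334 239.33333333333334
board [ 0.5872 -0.2558  0.0082 -0.123 ] -1.311771294016026
head [ 0.7702  0.0611  0.2837  0.1579 -0.0583] -3.1796340270806294
focus [0.6124 0.036  0.2255] lens [0.7145 0.0522 0.2631]
```

View pics/c2.png

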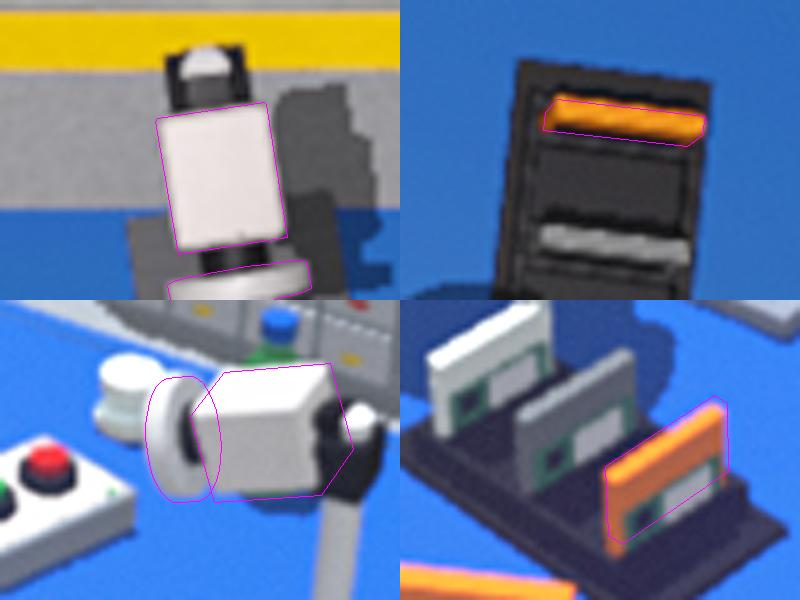

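```bash
python3 - <<'E'
s=open("fit.py").read()
s=s.replace('m=cv2.inRange(hsv[n][y0:y1,x0:x1],lo,hi)','m=cv2.inRange((hsv[n][y0:y1,x0:x1].astype(int)+[20,0,0])%[180,256,256],np.array(lo)+[20,0,0],np.array(hi)+[20,0,0])')
s=s.replace('(168,120,60),(180,255,255)','(-12,120,60),(7,255,255)')
s=s.replace('ys,xs=np.nonzero(mb[y0*6:y1*6,x0*6:x1*6])','k,l,st,ce=cv2.connectedComponentsWithStats(mb[y0*6:y1*6,x0*6:x1*6]);ys,xs=np.nonzero(l==1+st[1:,4].argmax())')
s=s.replace('"scene":(255,310,295,355)','"scene":(258,310,295,350)')
s=s.replace('a=np.linspace','''dc=hullmask((np.array([(652,385),(690,370),(710,395),(705,440),(690,465),(655,440)])-[400,300])/4+cl["scene"]["o"]-.4,o=cl["scene"]["o"])
Hm["scene"]["box"]&=1-dc
a=np.linspace''')
s=s.replace('iou(hullmask(proj(B,n),o=cl[n]["o"]),','iou(hullmask(proj(B,n),o=cl[n]["o"])&(1-dc*(n=="scene")),')
open("fit.py","w").write(s)
E
python3 fit.py; echo; sed 's/B,r=parts(p);/p=p.copy();p[2]=.29;B,r=parts(p);/; s/p=best2.x;/p=best2.x;p[2]=.29;/;s/c2.png/c3.png/;s/R,t=pose(p);P=/p=p.copy();p[2]=.008;R,t=pose(p);P=/' fit.py | python3 - | tail -3
```

```text
[0.4733 0.2537] green [0.4729 0.2545 0.0403] 0.59 [[33, 15, 8, 6, 38], [32, 23, 11, 11, 97]]
[0.4586 0.1999] yellow [0.4579 0.2001 0.0408] 0.76 [[20, 21, 8, 5, 34], [51, 28, 12, 11, 102]]
[0.4885 0.3076] red [0.4884 0.3088 0.0407] 0.5 [[46, 9, 8, 6, 38], [11, 17, 12, 11, 100]]
scene 265.6666666666667 288.8333333333333 317.3333333333333 345.3333333333333
top 387.6666666666667 420.8333333333333 228.33333333333334 239.33333333333334
board [ 0.5873 -0.2602  0.0121 -0.053 ] -1.4607457626611304
head [ 0.7707  0.0605  0.2851  0.1544 -0.0591] -3.2838314140031764
focus [0.6128 0.0359 0.227 ] lens [0.715  0.0518 0.2646]

board [ 0.5871 -0.2573  0.0126 -0.1188] -1.4978749730083787
head [ 0.7699  0.0605  0.29    0.1588 -0.0593] -3.2295049283494155
focus [0.6121 0.0352 0.2319] lens [0.7142 0.0516 0.2695]
```

View pics/c3.png

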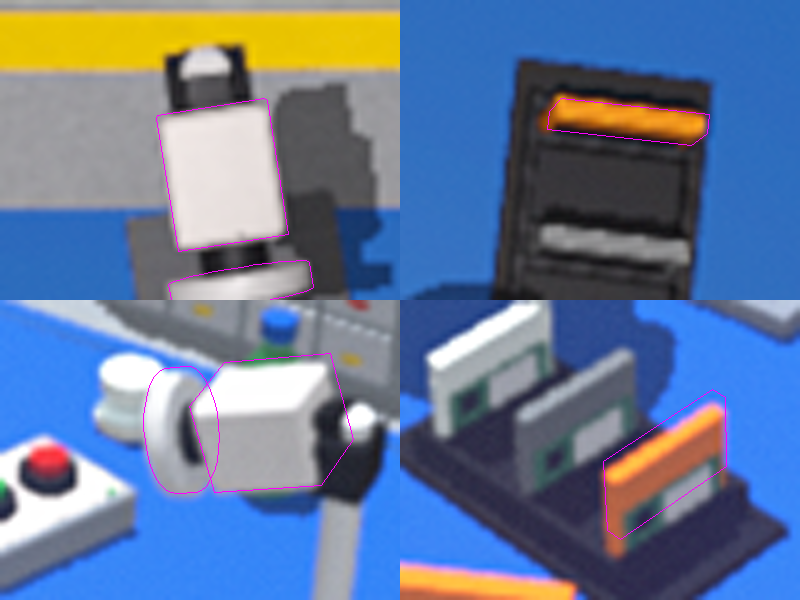

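```bash
(cat h.py; echo 'C["scene"]["cy"]+=1.8') > h2.py; sed -i 's/^from h import/from h2 import/;s/c2.png/c4.png/' fit.py
sed -i 's/T\[n\]=hullmask(np.c_\[xs/T[n]=hullmask(np.c_[xs/' fit.py
python3 fit.py; echo; sed 's/B,r=parts(p);/p=p.copy();p[2]=.29;B,r=parts(p);/; s/p=best2.x;/p=best2.x;p[2]=.29;/;s/R,t=pose(p);P=/p=p.copy();p[2]=.008;R,t=pose(p);P=/;s/print("board",/best.x[2]=.008;print("board",/' fit.py | python3 - | tail -3
```

```text
[0.4733 0.2537] green [0.4726 0.2535 0.0477] 0.44 [[33, 15, 8, 6, 38], [32, 23, 11, 11, 97]]
[0.4586 0.1999] yellow [0.4576 0.1993 0.048 ] 0.63 [[20, 21, 8, 5, 34], [51, 28, 12, 11, 102]]
[0.4885 0.3076] red [0.4881 0.3075 0.0482] 0.33 [[46, 9, 8, 6, 38], [11, 17, 12, 11, 100]]
scene 265.6666666666667 288.8333333333333 317.3333333333333 345.3333333333333
top 387.6666666666667 420.8333333333333 228.33333333333334 239.33333333333334
board [ 0.5884 -0.2559  0.0142 -0.1558] -1.4885006898341149
head [ 0.7694  0.0605  0.2893  0.158  -0.0586] -3.2952213913875417
focus [0.6116 0.0354 0.2311] lens [0.7137 0.0516 0.2687]

board [ 0.587  -0.2555  0.008  -0.1232] -1.4333398870242737
head [ 0.7696  0.0608  0.29    0.1591 -0.059 ] -3.298653772131655
focus [0.6119 0.0355 0.2319] lens [0.7139 0.0519 0.2695]
```

View pics/c4.png

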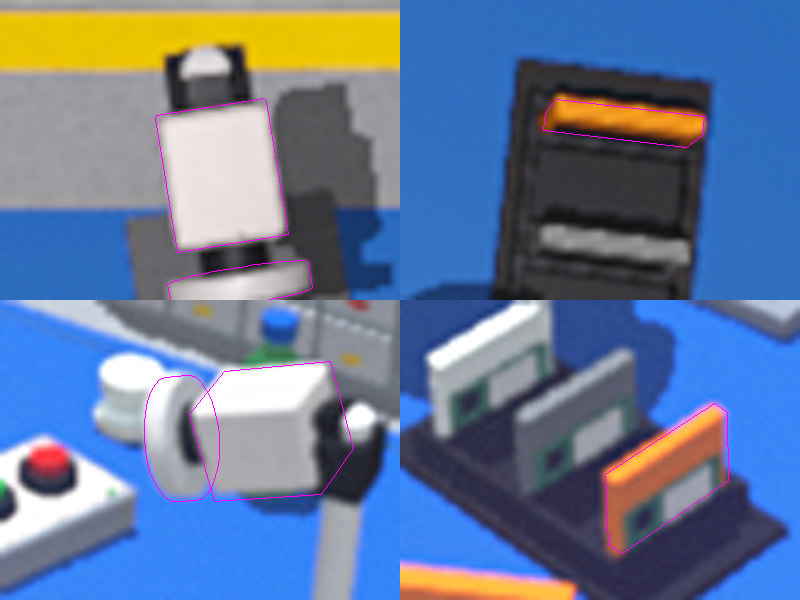

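The look-alikes are three orange boards in the top view. (404,233) is in the rack. (400,180) and (462,232) stand on the bench and are larger. The rack one is the target: it's the smallest, it matches its slot neighbours, and the crop confirms it. The overlays fit the head (yaw 9°) and the board well.

Next I'll go above the green key.

drive_tool(
  moves=[0,0,-0.987,536,-540,141,0,0,0,-0.987,536,-540,141,0,0,0,-0.987,536,-540,141,0,0,0,-0.987,536,-540,141,0,0,0,-0.987,536,-540,141,0,0,0,-0.987,536,-540,141,0,0,0,-0.987,536,-540,141,0,0,0,-0.987,536,-540,141,0,0,0,-0.987,536,-540,141,0,0,0,-0.987,536,-540,141,0,0,0,-0.987,536,-540,141,0,0,0,-0.987,536,-540,141,0,0,0,-0.987,536,-540,141,0,0,0,-0.987,536,-540,141,0,0,0,-0.987,536,-540,141,0,0,0,-0.987,536,-540,141,0,0,0,-0.987,536,-540,141,0,0,0,-0.987,536,-540,141,0,0,0,-0.987,536,-540,141,0],
  force=30,
)

```text
clock: 3.48
eef_pos: [0.4727, 0.2531, 0.0904]
eef_rot: [[0.12, 0.993, 0.0], [0.993, -0.12, 0.0], [0.0, 0.0, -1.0]]
ft_force: [-0.2, -0.5, 0.6]
gripper_width: 0.001
grip_force: 0.0
```

drive_tool(
  moves=[0,0,0,0,0,34,0,0,0,0,0,0,41,0,0,0,0,0,0,45,0,0,0,0,0,0,45,0,0,0,0,0,0,45,0],
)

```text
clock: 4.1
eef_pos: [0.4729, 0.2533, 0.0462]
eef_rot: [[0.12, 0.993, 0.001], [0.993, -0.12, 0.0], [0.0, 0.001, -1.0]]
ft_force: [-2.3, 0.1, 3.9]
gripper_width: -0.002
grip_force: 1.9
```

drive_tool(
  moves=[0,0,0,0,0,-20,0,0,0,0,0,0,-20,0,0,0,0,-55,-8,-20,0,0,0,0,-55,-8,-20,0,0,0,0,-55,-8,-10,0,0,0,0,-55,-8,-3,0,0,0,0,-55,-8,0,0,0,0,0,-55,-8,0,0,0,0,0,-55,-8,0,0],
)

```text
clock: 5.22
eef_pos: [0.4584, 0.2001, 0.0459]
eef_rot: [[0.119, 0.993, 0.001], [0.993, -0.119, -0.0], [0.0, 0.001, -1.0]]
ft_force: [-3.3, -1.3, 12.4]
gripper_width: 0.003
grip_force: 6.2
```

Fully down (12 N is on the stop). Next up, across to red and press.

drive_tool(
  moves=[0,0,0,0,0,-20,0,0,0,0,0,0,-20,0,0,0,0,110,17,-20,0,0,0,0,110,17,-20,0,0,0,0,110,17,-20,0,0,0,0,110,17,-10,0,0,0,0,110,17,-3,0,0,0,0,110,17,0,0,0,0,0,110,17,0,0,0,0,0,110,17,0,0],
)

```text
clock: 6.48
eef_pos: [0.4877, 0.3059, 0.0459]
eef_rot: [[0.121, 0.993, -0.001], [0.993, -0.121, -0.001], [-0.001, -0.001, -1.0]]
ft_force: [-6.2, -2.7, 11.3]
gripper_width: -0.001
grip_force: 5.6
```

drive_tool(
  moves=[0,0,0,0,0,-60,0,0,0,0,0,0,-120,0,0,0,0,-547,166,-155,50,0,0,0,-547,166,-155,50,0,0,0,-547,166,-155,50,0,0,0,-547,166,-155,50,0,0,0,-547,166,-155,50,0,0,0,-547,166,-155,50,0,0,0,-547,166,-155,50,0,0,0,-547,166,-155,50,0,0,0,-547,166,-155,50,0,0,0,-547,166,-155,50,0,0,0,-547,166,-155,50,0,0,0,-547,166,-155,50,0,0,0,-547,166,-155,50,0,0,0,-547,166,-155,50],
)

```text
clock: 8.48
eef_pos: [0.5876, -0.2555, 0.2005]
eef_rot: [[0.119, 0.993, 0.0], [0.993, -0.119, -0.0], [-0.0, 0.0, -1.0]]
ft_force: [0.2, 0.7, 0.8]
gripper_width: 0.583
grip_force: 0.0
```

```bash
python3 - <<'E'
from bench import *
import cv2,numpy as np
s=capture("scene");t=capture("top");o=get_obs();print(o["eef_pos"],o["gripper_width"],o["ft_force"])
c=lambda im,x,y,w,h:cv2.resize(im[y:y+h,x:x+w],(400,300),interpolation=cv2.INTER_CUBIC)
cv2.imwrite("pics/c5.png",np.hstack([c(t,330,190,120,90),c(s,210,240,132,99)])[:,:,::-1])
E
```

```text
[ 0.58756228 -0.255793    0.20040261] 0.582272212134906 [ 0.61734576 -0.00388495 -0.447918  ]
```

View pics/c5.png

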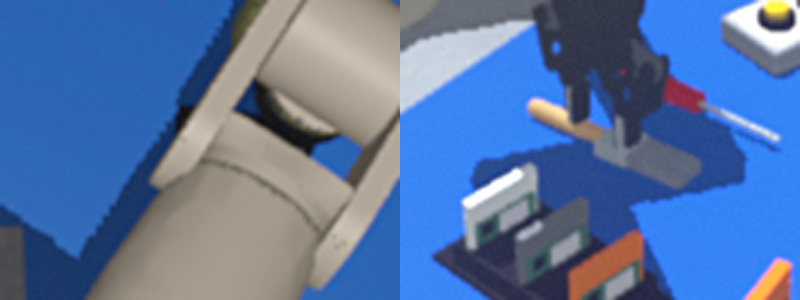

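The gripper hangs above the rack with its fingers apart along the rack's x. Going down.

drive_tool(
  moves=[0,0,0,0,0,50,50,0,0,0,0,0,90,50,0,0,0,0,0,110,50,0,0,0,0,0,120,50,0,0,0,0,0,120,50],
)

```text
clock: 9.2
eef_pos: [0.5875, -0.2562, 0.0803]
eef_rot: [[0.12, 0.993, -0.0], [0.993, -0.12, 0.0], [0.0, -0.0, -1.0]]
ft_force: [0.0, -0.6, -0.4]
gripper_width: 0.585
grip_force: 0.0
```

```bash
python3 - <<'E'
from bench import *
import cv2,numpy as np
s=capture("scene");o=get_obs();print(o["eef_pos"],o["ft_force"])
cv2.imwrite("pics/c6.png",cv2.resize(s[260:360,210:310],(600,600),interpolation=cv2.INTER_CUBIC)[:,:,::-1])
E
```

```text
[ 0.58784018 -0.25638706  0.08106243] [-0.09417454 -0.17728459  0.69879749]
```

View pics/c6.png

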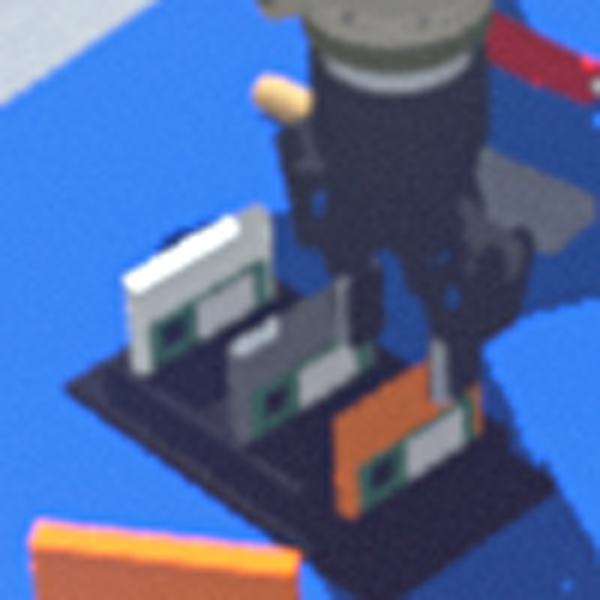

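The fingers straddle the orange board. The front tip is at crop (450,398) and the rear at (365,340), symmetric about the board's top centre at (407,370). Descend and close.

drive_tool(
  moves=[0,0,0,0,0,20,50,0,0,0,0,0,32,50,0,0,0,0,0,32,50,0,0,0,0,0,32,20,0,0,0,0,0,32,14,0,0,0,0,0,32,5,0,0,0,0,0,32,5,0,0,0,0,0,32,5,0,0,0,0,0,32,5],
  force=30,
)

```text
clock: 10.38
eef_pos: [0.588, -0.2564, 0.0489]
eef_rot: [[0.12, 0.993, 0.001], [0.993, -0.12, -0.001], [-0.001, 0.002, -1.0]]
ft_force: [3.2, -0.4, 4.9]
gripper_width: 0.111
grip_force: 32.9
```

drive_tool(
  moves=[0,0,0,0,0,0,0,0,0,0,0,0,0,0,0,0,0,0,0,-15,0,0,0,0,0,0,-30,0,0,0,0,0,0,-60,0,0,0,0,0,0,-100,0,0,0,0,0,0,-150,0,0,0,0,0,0,-190,0,0,0,0,0,0,-190,0,0,0,0,0,0,-190,0,0,0,0,0,0,-190,0],
  force=60,
)

```text
clock: 11.75
eef_pos: [0.5869, -0.256, 0.2365]
eef_rot: [[0.12, 0.993, -0.003], [0.993, -0.12, 0.002], [0.002, -0.003, -1.0]]
ft_force: [-0.2, -0.8, 0.5]
gripper_width: 0.105
grip_force: 59.5
```

```bash
python3 - <<'E'
from bench import *
import cv2,numpy as np
from scipy.spatial.transform import Rotation as Ro
s=capture("scene");o=get_obs();print(o["clock"],o["eef_pos"],o["ft_force"],o["gripper_width"],o["q"])
cv2.imwrite("pics/c7.png",cv2.resize(s[160:370,200:410],(600,600),interpolation=cv2.INTER_CUBIC)[:,:,::-1])
H=Ro.from_euler("ZY",[.158,-np.radians(20)]).as_matrix();f=np.array([.6118,.0355,.2315])
T=np.c_[H[:,1],H[:,0],-H[:,2]];print(np.linalg.det(T))
R=o["eef_rot"];tcp=f+.005*H[:,2]
print("rotvec",Ro.from_matrix(R.T@T).as_rotvec().round(4),"shift",(1000*R.T@(tcp-o["eef_pos"])).round(1))
E
```

```text
11.8 [ 0.58705868 -0.25604348  0.23678683] [-0.19573698  0.12866688 -1.16838301] 0.10346355410129005 [-3.40239641e+01  3.29543321e+01  6.26301829e+01 -6.12711745e-03
  8.45824355e+01 -2.71466676e+01]
1.0000000000000004
rotvec [-0.3493  0.0469 -0.2755] shift [291.9 -12.    1. ]
```

View pics/c7.png

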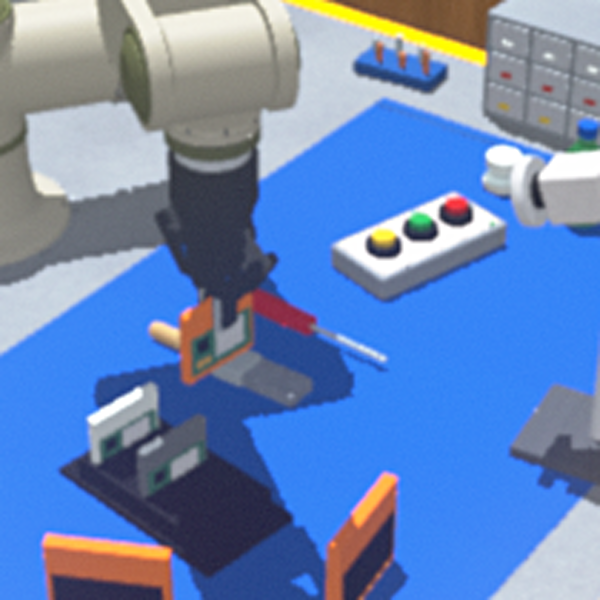

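The board is held level and the rest of the rack is undisturbed. Carry it to the focus point.

drive_tool(
  moves=[-0.035,0.005,-0.028,29,-1,0,0,-0.087,0.012,-0.069,73,-3,0,0,-0.14,0.019,-0.11,117,-5,0,0,-0.192,0.026,-0.152,161,-7,1,0,-0.245,0.033,-0.193,204,-8,1,0,-0.29,0.039,-0.229,242,-10,1,0,-0.325,0.044,-0.256,271,-11,1,0,-0.342,0.046,-0.27,286,-12,1,0,-0.349,0.047,-0.275,292,-12,1,0,-0.349,0.047,-0.275,292,-12,1,0,-0.349,0.047,-0.275,292,-12,1,0,-0.349,0.047,-0.275,292,-12,1,0,-0.349,0.047,-0.275,292,-12,1,0,-0.349,0.047,-0.275,292,-12,1,0],
)

```text
clock: 13.55
eef_pos: [0.6106, 0.035, 0.2373]
eef_rot: [[-0.157, 0.927, 0.34], [0.988, 0.148, 0.052], [-0.002, 0.344, -0.939]]
ft_force: [-0.6, 0.3, -1.6]
gripper_width: 0.111
grip_force: 59.4
```

```bash
python3 - <<'E'
from bench import *
from h2 import *
s=capture("scene");t=capture("top");o=get_obs();print(o["clock"],o["eef_pos"],o["ft_force"],o["gripper_width"],o["grip_force"],abs(o["qvel"]).max())
H=Ro.from_euler("ZY",[.158,-np.radians(20)]).as_matrix();f=np.array([.6118,.0355,.2315])
T=np.c_[H[:,1],H[:,0],-H[:,2]];R=o["eef_rot"];tcp=f+.005*H[:,2]
print("rotvec",Ro.from_matrix(R.T@T).as_rotvec().round(4),"shift",(1000*R.T@(tcp-o["eef_pos"])).round(1))
P=box(-.005,.005,.04,-.035,.035)@H.T+f;out=[]
for n,im,x,y in(("top",t,250,110),("scene",s,320,180)):
    c=cv2.resize(im[y:y+100,x:x+100],(400,400),interpolation=cv2.INTER_CUBIC)[:,:,::-1].copy()
    cv2.polylines(c,[cv2.convexHull(((proj(P,n)-[x,y]+.4)*4).astype(np.float32)).astype(int)],True,(255,0,255),1);out.append(c)
cv2.imwrite("pics/c8.png",np.hstack(out))
E
```

```text
13.65 [0.61054506 0.0350671  0.23728915] [-0.33253006 -0.18903835 -1.012528  ] 0.10779927473274892 59.35691177845001 0.1789388669843685
rotvec [0.0019 0.0018 0.0001] shift [ 0.2 -0.8  0.9]
```

View pics/c8.png

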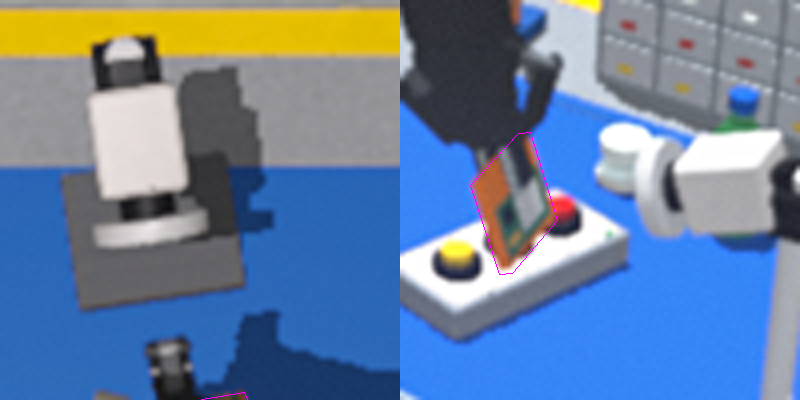

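The held board fills the predicted outline to within about 1.5 px (roughly 4 mm). It's tilted toward the lens and clear of the camera, so I'm handing in.

```bash
python3 -c "
from bench import *
print(close_job())"
```

```text
the job is handed in; nothing more can be done
None
```

I pressed the keys right down in the order green, yellow, red, then lifted the orange board from the rack. I handed the job in at about 13.7 s with the gripper holding it steady at the focus point, within about 4 mm of the predicted position and shield side to the lens; no verdict came back.

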